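Slide the pepper mill home into its stand

ROBOT

A 6-joint arm with a two-finger parallel gripper is mounted at the origin on a cart in front of the work surface, level with it; the furniture and walls round the work are solid. World frame = base frame: x ahead of the robot, y to its left, z up, the work surface at z = 0. Lengths are in mm, angles in rad, forces in N, time in s.
With the tool pointing down it reaches from about 350 to 775 mm from the base axis. Payload 7.3 kg.
Tool frame: the origin (TCP) lies at the very end of the fingers, on their centre line; the grasp point (between the pads) lies 19 mm behind it; z points along the fingers, y is the line along which they close (so a half turn about z gives the same grasp; the last joint's range is limited). The gripper opens to 92 mm and grips with 3 to 60 N. Pads are 19 mm wide; open, the fingers measure 130 mm over their backs; the gripper's body (75 mm by 190 mm) begins 47 mm behind the grasp point.
Start: joints at [0.977, 0.342, 1.524, -0, 1.275, -0.146], TCP at [227.305, 473.262, 226.741] pointing down, gripper open.
Joint ranges: [-2.53, 2.53], [-0.77, 2.02], [0.04, 2.7], [-1, 4.14], [0.28, 2.66], [-3.11, 3.11]. Speed limits (rad/s): [2.57, 2.57, 3.14, 3.14, 3.14, 3.14].

INTERFACE

Orientations are given as [roll, pitch, yaw] about the fixed x, y, z axes, in that order (R = Rz(yaw) Ry(pitch) Rx(roll)).
In Python, from plant import bot gives the robot as it stands.
- The arm moves only by the tool jog_arm, never from a script. Its argument "targets" is a list of rows, each an object with "xyz": the shift along the tool's x, y, z as a fraction of full scale, a list of three; "spin": the turn about the tool's z as a fraction of full scale. In form: [{"xyz": [x, y, z], "spin": spin}, ...]. A call has exactly 10 rows; each row shifts and turns the commanded pose from where the row before left it, along the tool's axes as they then stand; what a row does not reach is not made up. Full scale, the value 1, is 80 mm for a shift and 0.1 rad for a turn. A row lasts 1/8 s, in which the tool goes at most 62.5 mm and 10.7 degrees, less where a joint would pass 70% of its speed; a pose out of reach is approached as far as the arm can. A call with a number of a shift or a turn outside -1 to 1 is refused whole. A call with a gripper value outside its range is refused whole. "gripper" is the opening in per cent of the stroke, from 0 (shut) to 100 (fully open), set as the call begins (left out, the last holds). The fingers move at their own pace and stop on an object; the grip force is fixed at half the most. Time passes only in rows, so rows that do not move let the fingers close, or fill a call up. It gives the time, the measured TCP pose, the force, the opening and the grip force at its end, in the units of the state.
- bot.get_obs(): the state, without advancing time (a new reading comes with each control period).
- bot.capture(name): name is "scene" or "top" or "wrist"; returns the picture (480x640x3 uint8, blue, green, red); there is no depth.
- bot.get_calibration(name): a dict with "vfov" (degrees; the focal length in pixels is half the picture's height over the tangent of half this angle, whatever the lens; pixels are square), "cx", "cy" (the principal point, pixels), "k1" (the pictures are not rectified: a ray, as slopes to the right and down, at radius r is drawn at 1 + k1 r^2 times it, then the intrinsics apply), "eye" and "rotation" of the camera in the world. Camera axes: x right, y down, z forward; pixel columns grow to the right and rows downward; lengths in mm; the calibration is good to about 2 mm. A picture is of the moment at which its call begins: read the wrist's pose just before it. get_calibration takes no time and is no camera call; for the wrist camera it gives the pose at the moment of the call.
- bot.close_job(): hands the job in; it is judged then, once.
The state is a dict: "time": time; "joint_positions": joint angles; "dq": joint speeds; "tau": joint torques, N m; "tool_pos": TCP position; "tcp_rot": TCP orientation; "contact_force": force on the tool from outside, world axes, zero at the start; "moment": the same for the moment, N m; "grip_width": finger opening in mm; "finger_force": force on a finger pad.
Only numpy, scipy, OpenCV 4.12 (cv2) and the standard library are available. Lean on these libraries where they do the work, as an engineer would, in place of code of your own. Each camera call takes 0.05 s, during which the arm holds its last target. There are 200 camera calls.

TASK

Push the tall wooden pepper mill across the worktop into the empty bay of the low wooden salt-and-pepper stand, right up to the stand's back rail. Push it with the fingertips low down near its foot so that it slides standing upright; do not lift it or let it tip. Leave the salt shaker and the two tins where they are, and finish clear of everything.

Things in the scene. Friction and masses are not known exactly. Their poses are not given: they have to be found in the camera images.
- pepper_mill: Turned wooden pepper mill with a waist and a small metal ball on top, 140 mm tall, 0.13 to 0.25 kg. Foot 58 mm in diameter, its widest part; head about 49 mm in diameter from 102 to 129 mm up. Loose. Origin at the centre of its underside, z up. It stands some way in front of the open side of the stand.
- stand: Low brown wooden salt-and-pepper stand, fixed, 170 mm wide (its y), 80 mm deep (its x), no floor. Origin at its middle on the worktop. Its two bays open towards its -x; push in along its +x. Back rail 38 mm high, inner face at x = +30 mm. Rails 30 mm high, 10 mm thick, centred at y = -80, -10 and +80 mm, reach forward to x = -35 mm. The empty bay (+y side) is 80 mm wide; the other holds the salt.
- pepper_place (a point): Centre of the mill's place in the empty bay, on the worktop (flat round cork spot), at x = +1, y = +35 mm of the stand; same axes as the stand. The mill's foot touches the back rail when its centre is here.
- salt: Grey glass salt shaker with a metal top, round, 44 mm in diameter, 90 mm tall, standing in the other bay of the stand. Loose, leave alone. Origin at the centre of its underside.
- small_tin: Small upright food tin, cream with a red band, 57 mm in diameter, 72 mm tall, standing to one side of the work, near or far. Loose, leave alone. Origin at the centre of its underside.
- large_tin: Squat blue food tin, 75 mm in diameter, 58 mm tall, standing on the other side of the work from the small tin. Loose, leave alone. Origin at the centre of its underside.
Mind the look-alikes: they are no part of the job. Several things have the shape of the pepper_mill; the one meant has the colours described above.

How it is judged (in metres and radians):
At the end, for the whole second after the job is handed in: The pepper mill stands upright (within 0.05 rad) and at rest on the worktop inside the empty bay, its foot within 10 mm of the back rail (centre at most 16 mm to either side of the bay's middle); the salt shaker is within 15 mm and each tin within 20 mm of where they started (x of pepper_mill in the frame of pepper_place between -0.01 and 0.006 m and y of pepper_mill in the frame of pepper_place between -0.016 and 0.016 m and height (world z) of pepper_mill below 0.004 m and angle between pepper_mill's own z axis and vertical below 0.05 rad and linear speed of pepper_mill below 0.01 m/s and distance of salt from where it was at the start of the episode below 0.015 m and distance of each of small_tin, large_tin from where it was at the start of the episode below 0.02 m); the robot touches nothing.
It fails at once if the pepper mill tips by more than 0.2 rad (angle between pepper_mill's own z axis and vertical above 0.2 rad).
It fails at once if the pepper mill is lifted (its underside rises more than 10 mm) (height (world z) of pepper_mill above 0.01 m).
It fails at once if the fingers press the mill high up (grasp point, between the finger pads, more than 75 mm above the worktop while pressing with over 0.5 N) instead of near its foot (contact force between the fingers and pepper_mill above 0.5 N and height (world z) of the grasp point above 0.075 m).
It fails at once if the salt shaker is moved more than 15 mm (distance of salt from where it was at the start of the episode above 0.015 m).
It fails at once if a tin is moved more than 20 mm (distance of any of small_tin, large_tin from where it was at the start of the episode above 0.02 m).
It also fails if it takes over 51 s, if anything falls off the work surface, if the arm or the gripper's body presses on something with over 40 N, if the wrist force passes 120 N, or if a joint passes its speed limit or range.

## Working session

There is one attempt and no reset: what is moved stays moved. The work goes in short steps, Python scripts to look and compute and a tool call to move; the robot and the scene stay as the last step left them, time stands still between calls to the robot, and variables do not carry over. Pictures are saved under pics/ and viewed, at most 10 in all, crops included, and the job is handed in when it is done.

Besides the shell and the picture viewer there is one more tool, called as name([rows], argument=value, ...), one row to a line, values as JSON. jog_arm: Moves the arm, as the interface text tells. Shift numbers are shares of 80 mm and turn numbers shares of 0.1 rad, none past 1 either way. Its arguments: {"type":"object","properties":{"targets":{"type":"array","items":{"type":"object","properties":{"xyz":{"type":"array","items":{"type":"number"}},"spin":{"type":"number"}}}},"gripper":{"type":"number"}},"required":["targets"]}

```bash
mkdir -p pics
cat > h.py <<'E'
import numpy as np,cv2
from plant import bot
def ray(name,u,v,z=0,c=None):
    c=c or bot.get_calibration(name)
    f=240/np.tan(np.radians(c['vfov'])/2)
    K=np.array([[f,0,c['cx']],[0,f,c['cy']],[0,0,1.]])
    p=cv2.undistortPoints(np.array([[[u,v]]],float),K,np.array([c['k1'],0,0,0,0.]))[0,0]
    d=np.array(c['rotation'])@[p[0],p[1],1]; e=np.array(c['eye'])
    return e+d*(z-e[2])/d[2]
E
python3 - <<'E'
from h import *
for n in('scene','top'):
    cv2.imwrite(f'pics/{n}1.png',bot.capture(n)); c=bot.get_calibration(n);print(c)
o=bot.get_obs();print(o)
E
```

```text
{'vfov': 56.487309960459115, 'cx': 326.4409934805315, 'cy': 238.9979004525294, 'k1': -0.053958400456019275, 'eye': array([  30.0077603 , -284.8741544 ,  557.90188007]), 'rotation': array([-2.23594729, -0.00997363, -0.90985684])}
{'vfov': 48.415309482816554, 'cx': 327.6034988008326, 'cy': 241.33603777449616, 'k1': -0.14329600245175794, 'eye': array([416.56331182, 110.67781706, 888.80135506]), 'rotation': array([-2.96901871,  0.03378474, -1.59027605])}
{'time': 0.1, 'joint_positions': array([ 9.77024610e-01,  3.42631125e-01,  1.52485683e+00, -7.20369408e-06,
        1.27539905e+00, -1.45995587e-01]), 'dq': array([ 0.00018369,  0.00032731, -0.00295105, -0.00050917, -0.00256051,
        0.00058961]), 'tau': array([ 1.10865556e-03, -4.32003343e+01, -2.44694495e+01,  7.19388085e-02,
        5.25445829e-02, -2.73768251e-05]), 'tool_pos': array([227.09643095, 472.97189743, 226.14840566]), 'tcp_rot': array([-3.14031107e+00, -1.81483389e-04,  2.69381851e+00]), 'contact_force': array([0.37704507, 0.76228069, 0.69340166]), 'moment': array([0.00235961, 0.00438923, 0.03285059]), 'finger_force': 0.0, 'grip_width': 91.72786627486514}
```

View pics/scene1.png

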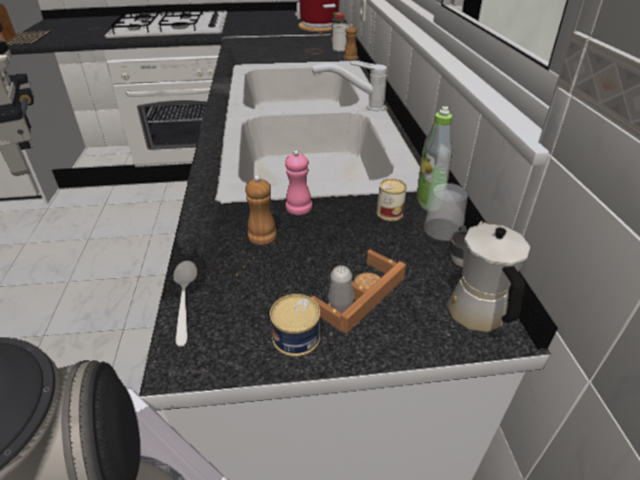

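View pics/top1.png

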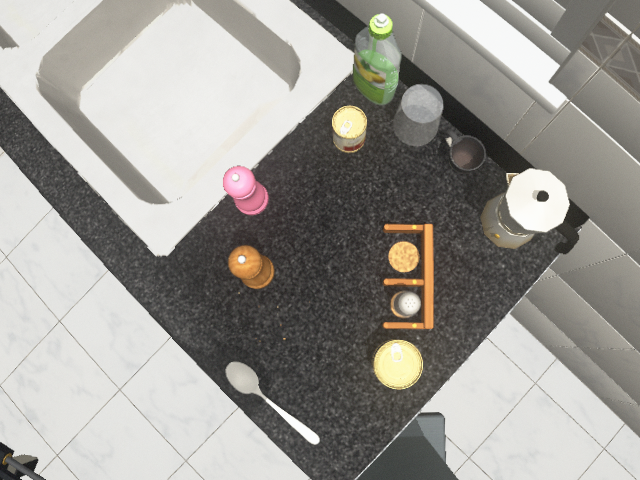

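The top view shows the stand at about (410,277), with the cork spot at (404,257) and the open side to the left. The salt is at (406,303), the large tin at (398,364) and the small tin at (350,130). There are three mill shapes:
- **Brown wooden:** top (258,270), scene (261,210).
- **Pink:** top (245,190), scene (298,185).
- **Small brown one on the far counter:** scene (350,45).

The brown one at top (258,270) fits, being wooden, with a ball on top and in front of the open side. I'll confirm that in a crop.

```bash
sed -i 's/^import.*/&\nfrom scipy.spatial.transform import Rotation as Ro/; s/np.array(c\[.rotation.\])@/Ro.from_euler("xyz",c["rotation"]).as_matrix()@/' h.py
python3 - <<'E'
from h import *
im=cv2.imread('pics/top1.png')
cv2.imwrite('pics/c.png',cv2.resize(im[150:350,215:450],None,fx=3,fy=3,interpolation=cv2.INTER_CUBIC))
for n,u,v,z in[('cork',404,257,0),('rail-y end front',385,326,30),('rail mid front',385,282,30),('rail +y front',385,228,30),('back L',430,225,38),('back R',430,328,38),('foot',258,272,0),('ball',241,259,138),('salt',408,303,90),('ltin',398,364,58),('stin',349,122,72),('pinkfoot',252,199,0),('spoon',318,440,5)]: print(n,ray('top',u,v,z).round(1))
print('scene foot',ray('scene',262,234,0),ray('scene',258,180,138))
E
```

```text
cork [542.2   9.9   0. ]
rail-y end front [427.7  48.   30. ]
rail mid front [498.1  45.6  30. ]
rail +y front [586.7  42.3  30. ]
back L [588.2 -30.5  38. ]
back R [422.6 -22.4  38. ]
foot [522.6 256.1   0. ]
ball [525.4 258.2 138. ]
salt [460.1  17.   90. ]
ltin [369.  32.  58.]
stin [755.7  96.8  72. ]
pinkfoot [649.8 267.1   0. ]
spoon [246.8 159.3   5. ]
scene foot [525.60354053 260.82233551   0.        ] [515.16170558 245.79775018 138.        ]
```

View pics/c.png

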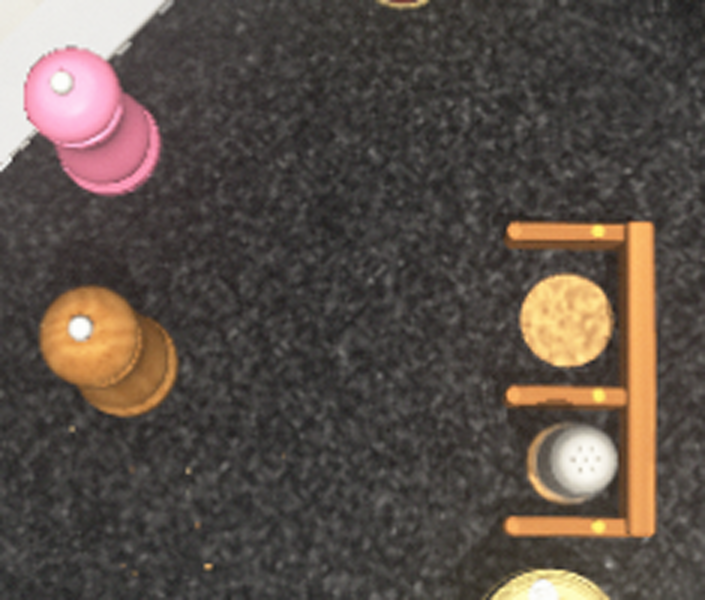

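The crop confirms the brown wooden mill with the ball on top, foot at about (525,258) mm. The empty bay with the cork is at (542,10), and the push direction is roughly world -y. There is one concern. The gripper body begins 66 mm above the fingertips and overhangs the fingers by 28 mm, so with a vertical tool it would reach the mill's head before the fingers reach the foot. I'll see how the gripper looks and behaves, swinging first towards a yaw that faces the push.

```bash
cat >> h.py <<'E'
def plan(goal,yawgoal=None,n=10,o=None):
    "print per-row tool-axis fractions to reach world goal (mm), spinning to yawgoal"
    o=o or bot.get_obs(); R=Ro.from_euler('xyz',o['tcp_rot']).as_matrix(); p=np.array(o['tool_pos'])
    s=0
    if yawgoal is not None: s=-(yawgoal-o['tcp_rot'][2])/n
    d=(np.array(goal)-p)/n
    for i in range(n):
        print((R.T@d/80).round(3), round(s/.1,3)); R=R@Ro.from_euler('z',s).as_matrix()
E
python3 - <<'E'
from h import *
plan((90,420,227),1.694)
cv2.imwrite('pics/w.png',bot.capture('wrist'));print(bot.get_calibration('wrist'))
E
```

```text
[ 0.126 -0.134 -0.001] 1.0
[ 0.112 -0.146 -0.001] 1.0
[ 0.097 -0.156 -0.001] 1.0
[ 0.081 -0.165 -0.001] 1.0
[ 0.064 -0.172 -0.001] 1.0
[ 0.046 -0.178 -0.001] 1.0
[ 0.028 -0.182 -0.001] 1.0
[ 0.01  -0.183 -0.001] 1.0
[-0.008 -0.184 -0.001] 1.0
[-0.027 -0.182 -0.001] 1.0
{'vfov': 60.56180397542387, 'cx': 317.9187007962953, 'cy': 243.69886579631833, 'k1': -0.022070337668669917, 'eye': array([155.66425928, 507.86078963, 384.62143791]), 'rotation': array([2.84338094e+00, 8.58558278e-04, 1.12267517e+00])}
```

View pics/w.png

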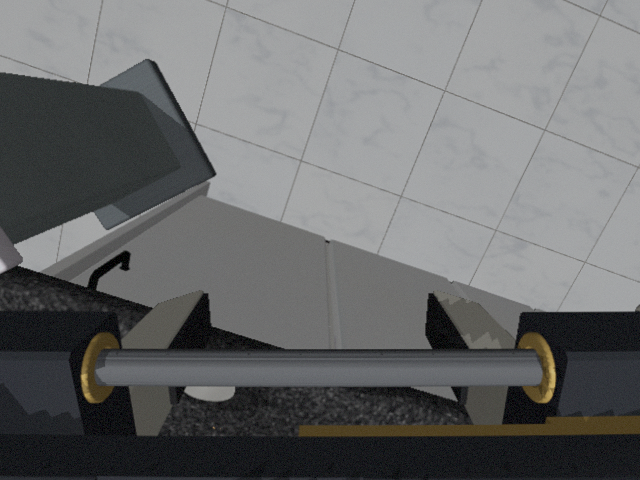

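The wrist view shows an open gripper. The two pads are at about (160,360) and (470,350), a rod joins them at row 370, and a darker body edge runs along row 435. I'll project the stated geometry into this picture to find the true clearances.

Run:
```python
from h import *
c=bot.get_calibration('wrist');o=bot.get_obs()
f=240/np.tan(np.radians(c['vfov'])/2);K=np.array([[f,0,c['cx']],[0,f,c['cy']],[0,0,1.]])
T=Ro.from_euler('xyz',o['tcp_rot']);Rc=Ro.from_euler('xyz',c['rotation']).inv()
def pj(*t):
    P=Rc.apply(T.apply(t)+o['tool_pos']-c['eye']);return cv2.projectPoints(P[None],np.zeros(3),np.zeros(3),K,np.array([c['k1'],0,0,0]))[0].ravel().round(0)
for t in[(9.5,46,0),(-9.5,46,0),(9.5,-46,0),(9.5,65,0),(9.5,46,-38),(-9.5,46,-38),(9.5,46,-66),(37.5,46,-66),(37.5,95,-66),(-37.5,46,-66),(37.5,0,-100),(37.5,0,-110),(37.5,0,-120),(0,0,-20),(0,0,-40),(0,0,-50),(0,0,-60),(0,0,-70),(0,0,-80)]: print(t,pj(*t))
```

```text
(9.5, 46, 0) [427. 292.]
(-9.5, 46, 0) [423. 333.]
(9.5, -46, 0) [207. 292.]
(9.5, 65, 0) [472. 292.]
(9.5, 46, -38) [456. 339.]
(-9.5, 46, -38) [450. 388.]
(9.5, 46, -66) [489. 393.]
(37.5, 46, -66) [504. 296.]
(37.5, 95, -66) [697. 296.]
(-37.5, 46, -66) [469. 523.]
(37.5, 0, -100) [316. 382.]
(37.5, 0, -110) [316. 425.]
(37.5, 0, -120) [316. 484.]
(0, 0, -20) [317. 337.]
(0, 0, -40) [317. 367.]
(0, 0, -50) [317. 386.]
(0, 0, -60) [317. 408.]
(0, 0, -70) [317. 433.]
(0, 0, -80) [317. 464.]
```

jog_arm([
  {"xyz": [0.126, -0.134, 0], "spin": 1},
  {"xyz": [0.112, -0.146, 0], "spin": 1},
  {"xyz": [0.097, -0.156, 0], "spin": 1},
  {"xyz": [0.08, -0.165, 0], "spin": 1},
  {"xyz": [0.064, -0.172, 0], "spin": 1},
  {"xyz": [0.046, -0.178, 0], "spin": 1},
  {"xyz": [0.028, -0.182, 0], "spin": 1},
  {"xyz": [0.01, -0.183, 0], "spin": 1},
  {"xyz": [-0.008, -0.184, 0], "spin": 1},
  {"xyz": [-0.027, -0.182, 0], "spin": 1},
], gripper=45)

```text
time: 1.4
tool_pos: [89.6, 419.9, 226.5]
tcp_rot: [-3.141, 0.0, 1.69]
contact_force: [0.1, 0.6, -0.1]
grip_width: 41.2
finger_force: 0.0
```

Run:
```python
from h import *
cv2.imwrite('pics/w2.png',bot.capture('wrist'))
o=bot.get_obs();print(o['time'],o['tool_pos'],o['tcp_rot'],o['grip_width'],o['joint_positions'].round(3))
plan((15,340,227),1.529)
```

```text
1.45 [ 88.32137008 419.13137319 226.52058134] [-3.14033622e+00  9.55871106e-04  1.68715660e+00] 41.111789206751645 [1.183e+00 1.650e-01 1.767e+00 1.000e-03 1.211e+00 1.067e+00]
[-0.088 -0.103 -0.   ] 0.158
[-0.089 -0.101 -0.   ] 0.158
[-0.091 -0.1   -0.   ] 0.158
[-0.092 -0.098 -0.   ] 0.158
[-0.094 -0.097 -0.   ] 0.158
[-0.095 -0.095 -0.   ] 0.158
[-0.097 -0.094 -0.   ] 0.158
[-0.098 -0.092 -0.   ] 0.158
[-0.1   -0.091 -0.   ] 0.158
[-0.101 -0.089 -0.   ] 0.158
```

View pics/w2.png

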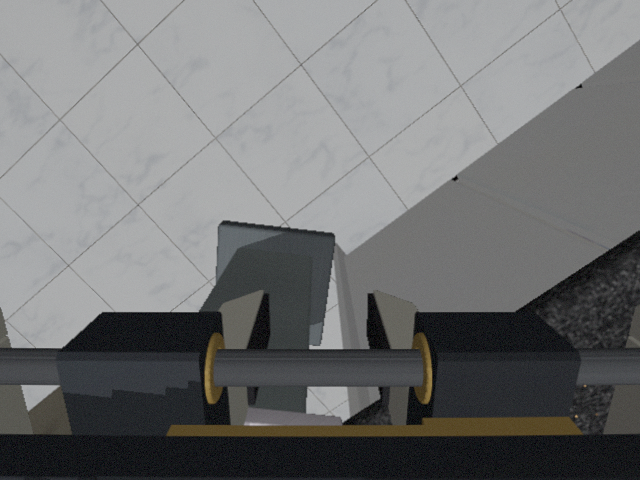

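The blocks and rods move and span the gripper front, so with a vertical tool the body does reach the mill's head first. The tool has to lean back, with its tip towards -y. I'll see how the arm behaves at the inner edge of its reach at azimuth ≈ 88°.

jog_arm([
  {"xyz": [-0.11, -0.13, 0], "spin": 0.2},
  {"xyz": [-0.11, -0.13, 0], "spin": 0.2},
  {"xyz": [-0.11, -0.13, 0], "spin": 0.2},
  {"xyz": [-0.11, -0.13, 0], "spin": 0.2},
  {"xyz": [-0.12, -0.12, 0], "spin": 0.2},
  {"xyz": [-0.12, -0.12, 0], "spin": 0.2},
  {"xyz": [-0.12, -0.12, 0], "spin": 0.2},
  {"xyz": [-0.25, -0.05, 0], "spin": 0.2},
  {"xyz": [-0.25, 0, 0], "spin": 0},
  {"xyz": [-0.25, 0, 0], "spin": 0},
], gripper=27)

```text
time: 2.7
tool_pos: [17.7, 291.0, 226.7]
tcp_rot: [3.141, -0.0, 1.534]
contact_force: [0.5, 0.4, -0.3]
grip_width: 24.8
finger_force: 0.0
```

Run:
```python
from h import *
o=bot.get_obs();print(o['time'],o['tool_pos'],o['tcp_rot'],o['grip_width'],o['joint_positions'].round(3))
```

```text
2.7 [ 17.65332381 291.01982625 226.67317436] [ 3.14143491e+00 -1.45738444e-04  1.53366386e+00] 24.757844899166606 [ 1.245 -0.11   2.053 -0.     1.199  1.282]
```

```bash
python3 - <<'E'
from h import *
for u,v in[(330,5),(450,120),(505,175),(590,212),(440,470)]: print(u,v,ray('top',u,v,0).round(0))
for u,v,z in[(550,330,0),(545,150,0),(548,152,150),(548,152,250)]: print('s',u,v,ray('scene',u,v,z).round(0))
E
python3 - <<'E'
import sys;sys.path.insert(0,'.')
from h import *
o=bot.get_obs()
R=Ro.from_euler('xyz',o['tcp_rot']).as_matrix();p=np.array(o['tool_pos'])
for g in[(150,250,300),(270,110,320),(300,-40,320),(250,-200,320),(90,-330,320)]:
    d=R.T@(np.array(g)-p)/80;print(g,(d).round(2),np.linalg.norm(d)*80/62.5);p=np.array(g)
E
```

```text
330 5 [1026.  124.    0.]
450 120 [785. -84.   0.]
505 175 [ 682. -174.    0.]
590 212 [ 612. -321.    0.]
440 470 [193. -37.   0.]
s 550 330 [ 633. -287.    0.]
s 545 150 [1296.  -83.    0.]
s 548 152 [ 950. -145.  150.]
s 548 152 [ 725. -179.  250.]
(150, 250, 300) [-0.45  1.67 -0.92] 2.50823117033017
(270, 110, 320) [-1.69  1.56 -0.25] 2.967557918558625
(300, -40, 320) [-1.86  0.44 -0.  ] 2.447529366524537
(250, -200, 320) [-2.02 -0.55 -0.  ] 2.6820887382784333
(90, -330, 320) [-1.7  -1.94 -0.  ] 3.298484500494128
```

jog_arm([
  {"xyz": [-0.15, 0.55, -0.3], "spin": 0},
  {"xyz": [-0.15, 0.55, -0.3], "spin": 0},
  {"xyz": [-0.15, 0.57, -0.32], "spin": 0},
  {"xyz": [-0.55, 0.52, -0.08], "spin": 0},
  {"xyz": [-0.55, 0.52, -0.08], "spin": 0},
  {"xyz": [-0.59, 0.52, -0.09], "spin": 0},
  {"xyz": [-0.62, 0.15, 0], "spin": 0},
  {"xyz": [-0.62, 0.15, 0], "spin": 0},
  {"xyz": [-0.62, 0.14, 0], "spin": 0},
  {"xyz": [-0.67, -0.18, 0], "spin": 0},
], gripper=27)

```text
time: 3.95
tool_pos: [282.8, -92.6, 320.1]
tcp_rot: [3.141, -0.0, 1.534]
contact_force: [1.4, -1.0, -0.1]
grip_width: 24.6
finger_force: 0.0
```

jog_arm([
  {"xyz": [-0.67, -0.18, 0], "spin": 0},
  {"xyz": [-0.67, -0.19, 0], "spin": 0},
  {"xyz": [-0.5, -0.5, 0], "spin": 0.5},
  {"xyz": [-0.5, -0.5, 0], "spin": 0.5},
  {"xyz": [-0.4, -0.55, 0], "spin": 0.5},
  {"xyz": [-0.3, -0.55, 0], "spin": 0.5},
  {"xyz": [-0.2, -0.55, 0], "spin": 0.4},
  {"xyz": [-0.1, -0.55, 0], "spin": 0.3},
  {"xyz": [-0.1, -0.5, 0], "spin": 0.2},
  {"xyz": [0, 0, 0], "spin": 0},
])

```text
time: 5.2
tool_pos: [-64.5, -308.9, 320.1]
tcp_rot: [-3.141, -0.0, 1.238]
contact_force: [-0.8, 1.0, -0.4]
grip_width: 24.7
finger_force: 0.0
```

Run:
```python
from h import *
o=bot.get_obs();print(o['time'],o['tool_pos'],o['tcp_rot'],o['joint_positions'].round(3),o['contact_force'])
a=cv2.resize(bot.capture('wrist'),(400,300));b=cv2.resize(bot.capture('scene'),(400,300))
cv2.imwrite('pics/w3.png',np.hstack([a,b]))
```

```text
5.2 [ -64.49273467 -308.94874245  320.07789146] [-3.14126451e+00 -1.60176312e-04  1.23798420e+00] [-2.021 -0.131  1.808 -0.     1.464 -1.688] [-0.76120835  0.95972223 -0.4158549 ]
```

View pics/w3.png

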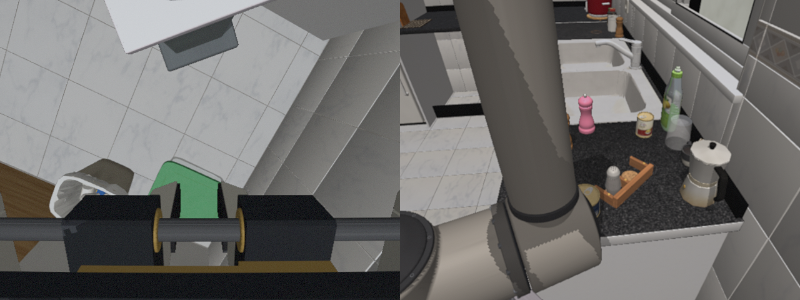

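The left half, the wrist view, shows free floor with a green bin low down and the wall well to the right. The right half shows the worktop untouched. I'll reach outward at height towards the edge of reach.

jog_arm([
  {"xyz": [-0.5, 0, -0.2], "spin": 0},
  {"xyz": [-0.5, 0, -0.2], "spin": 0},
  {"xyz": [-0.5, 0, -0.2], "spin": 0},
  {"xyz": [-0.5, 0, -0.2], "spin": 0},
  {"xyz": [-0.5, 0, -0.2], "spin": 0},
  {"xyz": [-0.5, 0, 0], "spin": 0},
  {"xyz": [-0.5, 0, 0], "spin": 0},
  {"xyz": [-0.5, 0, 0], "spin": 0},
  {"xyz": [-0.5, 0, 0], "spin": 0},
  {"xyz": [-0.5, 0, 0], "spin": 0},
])

```text
time: 6.55
tool_pos: [-188.4, -689.8, 400.3]
tcp_rot: [3.141, 0.0, 1.247]
contact_force: [-1.0, -1.5, 0.8]
grip_width: 24.5
finger_force: 0.0
```

jog_arm([
  {"xyz": [-0.5, 0, 0], "spin": 0},
  {"xyz": [-0.5, 0, 0], "spin": 0},
  {"xyz": [-0.5, 0, 0], "spin": 0},
  {"xyz": [-0.5, 0, 0], "spin": 0},
  {"xyz": [-0.5, 0, 0], "spin": 0},
  {"xyz": [-0.5, 0, 0], "spin": 0},
  {"xyz": [-0.5, 0, 0], "spin": 0},
  {"xyz": [-0.5, 0, 0], "spin": 0},
  {"xyz": [-0.5, 0, 0], "spin": 0},
  {"xyz": [-0.5, 0, 0], "spin": 0},
])

```text
time: 7.8
tool_pos: [-250.7, -831.6, 299.6]
tcp_rot: [3.132, 0.216, 1.243]
contact_force: [0.7, 0.2, 0.1]
grip_width: 25.1
finger_force: 0.0
```

Run:
```python
from h import *
o=bot.get_obs();print(o['time'],o['tool_pos'],o['tcp_rot'],o['joint_positions'].round(3),o['contact_force'])
print(Ro.from_euler('xyz',o['tcp_rot']).as_matrix()[:,2])
```

```text
7.8 [-250.68956931 -831.63338879  299.60604141] [3.13241058 0.21607715 1.24270321] [-1.96   1.05   0.037  0.023  1.839 -1.624] [0.6759124  0.15889493 0.10310978]
[-0.06039274 -0.20591348 -0.97670485]
```

The edge of reach does tilt the tool, with its tip towards -y as needed (0.22 rad so far). About twice that is needed.

jog_arm([
  {"xyz": [-0.5, 0, 0.1], "spin": 0},
  {"xyz": [-0.5, 0, 0.1], "spin": 0},
  {"xyz": [-0.5, 0, 0.1], "spin": 0},
  {"xyz": [-0.5, 0, 0.1], "spin": 0},
  {"xyz": [-0.5, 0, 0.1], "spin": 0},
  {"xyz": [-0.5, 0, 0.1], "spin": 0},
  {"xyz": [-0.5, 0, 0.1], "spin": 0},
  {"xyz": [-0.5, 0, 0.1], "spin": 0},
  {"xyz": [0.4, 0, -0.2], "spin": 0},
  {"xyz": [0.5, 0, -0.2], "spin": 0},
])

```text
time: 9.05
tool_pos: [-270.1, -867.8, 239.8]
tcp_rot: [3.125, 0.421, 1.24]
contact_force: [0.2, -1.0, 1.1]
grip_width: 24.4
finger_force: 0.0
```

Run:
```python
from h import *
o=bot.get_obs();print(o['time'],o['tool_pos'],o['tcp_rot'],o['joint_positions'].round(3),o['contact_force'])
print(Ro.from_euler('xyz',o['tcp_rot']).as_matrix().round(3))
```

```text
9.05 [-270.13556083 -867.75405324  239.84297691] [3.12541397 0.42133921 1.23980314] [-1.973  0.888  0.593  0.048  1.242 -1.651] [ 0.18628165 -1.04324785  1.06075227]
[[ 0.297  0.948 -0.118]
 [ 0.863 -0.319 -0.392]
 [-0.409  0.015 -0.912]]
```

The tool now leans 0.42 rad with its tip in the push direction (14° off), so the body clears the head. Next I swing back round to behind the mill, turning the finger line square to the push. I'll keep a little to -x so the gripper's end misses the pink mill at about (653,270).

```bash
cat >> h.py <<'E'
def poly(way,step,spins=()):
    o=bot.get_obs(); R=Ro.from_euler('xyz',o['tcp_rot']).as_matrix(); p=np.array(o['tool_pos']); k=0
    for w in way:
        w=np.array(w,float); n=int(np.ceil(np.linalg.norm(w-p)/step)); d=(w-p)/n
        for i in range(n):
            s=spins[k] if k<len(spins) else 0
            print(k,(R.T@d/80).round(2),s); R=R@Ro.from_euler('z',s*.1).as_matrix(); k+=1
        p=w
    print(R.round(3))
E
python3 - <<'E'
from h import *
poly([(-190,-640,360),(0,-380,370),(230,-250,370),(330,-60,370),(380,150,350),(440,325,300)],56,[-.7,-.7,-.7,-.7,-.4])
E
```

```text
0 [ 0.43  0.01 -0.52] -0.7
1 [ 0.43  0.04 -0.52] -0.7
2 [ 0.42  0.07 -0.52] -0.7
3 [ 0.42  0.1  -0.52] -0.7
4 [ 0.41  0.13 -0.52] -0.4
5 [ 0.48  0.37 -0.28] 0
6 [ 0.48  0.37 -0.28] 0
7 [ 0.48  0.37 -0.28] 0
8 [ 0.48  0.37 -0.28] 0
9 [ 0.48  0.37 -0.28] 0
10 [ 0.48  0.37 -0.28] 0
11 [ 0.29  0.56 -0.2 ] 0
12 [ 0.29  0.56 -0.2 ] 0
13 [ 0.29  0.56 -0.2 ] 0
14 [ 0.29  0.56 -0.2 ] 0
15 [ 0.29  0.56 -0.2 ] 0
16 [ 0.54  0.29 -0.27] 0
17 [ 0.54  0.29 -0.27] 0
18 [ 0.54  0.29 -0.27] 0
19 [ 0.54  0.29 -0.27] 0
20 [ 0.63  0.14 -0.22] 0
21 [ 0.63  0.14 -0.22] 0
22 [ 0.63  0.14 -0.22] 0
23 [ 0.63  0.14 -0.22] 0
24 [ 0.56  0.19 -0.09] 0
25 [ 0.56  0.19 -0.09] 0
26 [ 0.56  0.19 -0.09] 0
27 [ 0.56  0.19 -0.09] 0
[[-0.017  0.993 -0.118]
 [ 0.919 -0.031 -0.392]
 [-0.393 -0.115 -0.912]]
```

jog_arm([
  {"xyz": [0.43, 0.01, -0.52], "spin": -0.7},
  {"xyz": [0.43, 0.04, -0.52], "spin": -0.7},
  {"xyz": [0.42, 0.07, -0.52], "spin": -0.7},
  {"xyz": [0.42, 0.1, -0.52], "spin": -0.7},
  {"xyz": [0.41, 0.13, -0.52], "spin": -0.4},
  {"xyz": [0.48, 0.37, -0.28], "spin": 0},
  {"xyz": [0.48, 0.37, -0.28], "spin": 0},
  {"xyz": [0.48, 0.37, -0.28], "spin": 0},
  {"xyz": [0.48, 0.37, -0.28], "spin": 0},
  {"xyz": [0.48, 0.37, -0.28], "spin": 0},
], gripper=31)

```text
time: 10.3
tool_pos: [-32.9, -422.1, 372.3]
tcp_rot: [-3.016, 0.406, 1.589]
contact_force: [0.6, 0.4, 0.1]
grip_width: 28.9
finger_force: 0.0
```

Run:
```python
from h import *
o=bot.get_obs();print(o['time'],o['tool_pos'],o['joint_positions'].round(3))
poly([(30,-370,370),(230,-250,370),(330,-60,370),(380,150,350),(440,325,300)],56)
```

```text
10.3 [ -32.91137827 -422.12877434  372.26664281] [-1.816 -0.181  1.784 -0.021  1.116 -1.803]
0 [ 0.3   0.38 -0.16] 0
1 [ 0.3   0.38 -0.16] 0
2 [ 0.27  0.49 -0.18] 0
3 [ 0.27  0.49 -0.18] 0
4 [ 0.27  0.49 -0.18] 0
5 [ 0.27  0.49 -0.18] 0
6 [ 0.27  0.49 -0.18] 0
7 [ 0.54  0.29 -0.27] 0
8 [ 0.54  0.29 -0.27] 0
9 [ 0.54  0.29 -0.27] 0
10 [ 0.54  0.29 -0.27] 0
11 [ 0.62  0.14 -0.22] 0
12 [ 0.62  0.14 -0.22] 0
13 [ 0.62  0.14 -0.22] 0
14 [ 0.62  0.14 -0.22] 0
15 [ 0.56  0.19 -0.1 ] 0
16 [ 0.56  0.19 -0.1 ] 0
17 [ 0.56  0.19 -0.1 ] 0
18 [ 0.56  0.19 -0.1 ] 0
[[-0.017  0.993 -0.118]
 [ 0.919 -0.031 -0.394]
 [-0.395 -0.115 -0.912]]
```

jog_arm([
  {"xyz": [0.3, 0.38, -0.16], "spin": 0},
  {"xyz": [0.3, 0.38, -0.16], "spin": 0},
  {"xyz": [0.27, 0.49, -0.18], "spin": 0},
  {"xyz": [0.27, 0.49, -0.18], "spin": 0},
  {"xyz": [0.27, 0.49, -0.18], "spin": 0},
  {"xyz": [0.27, 0.49, -0.18], "spin": 0},
  {"xyz": [0.27, 0.49, -0.18], "spin": 0},
  {"xyz": [0.54, 0.29, -0.27], "spin": 0},
  {"xyz": [0.54, 0.29, -0.27], "spin": 0},
  {"xyz": [0.54, 0.29, -0.27], "spin": 0},
])

```text
time: 11.55
tool_pos: [305.6, -105.4, 370.9]
tcp_rot: [-3.02, 0.404, 1.589]
contact_force: [0.8, -0.2, 0.9]
grip_width: 28.5
finger_force: 0.0
```

Run:
```python
from h import *
o=bot.get_obs();print(o['time'],o['tool_pos'],o['joint_positions'].round(3))
poly([(330,-60,370),(380,150,350),(440,325,300),(516,340,200)],56)
```

```text
11.55 [ 305.64628629 -105.42543912  370.86321611] [-0.168 -0.085  1.707 -0.418  1.57  -0.15 ]
0 [ 0.52  0.29 -0.25] 0
1 [ 0.63  0.14 -0.22] 0
2 [ 0.63  0.14 -0.22] 0
3 [ 0.63  0.14 -0.22] 0
4 [ 0.63  0.14 -0.22] 0
5 [ 0.56  0.19 -0.09] 0
6 [ 0.56  0.19 -0.09] 0
7 [ 0.56  0.19 -0.09] 0
8 [ 0.56  0.19 -0.09] 0
9 [0.22 0.36 0.32] 0
10 [0.22 0.36 0.32] 0
11 [0.22 0.36 0.32] 0
[[-0.017  0.993 -0.114]
 [ 0.919 -0.03  -0.392]
 [-0.393 -0.111 -0.913]]
```

jog_arm([
  {"xyz": [0.52, 0.29, -0.25], "spin": 0},
  {"xyz": [0.63, 0.14, -0.22], "spin": 0},
  {"xyz": [0.63, 0.14, -0.22], "spin": 0},
  {"xyz": [0.63, 0.14, -0.22], "spin": 0},
  {"xyz": [0.63, 0.14, -0.22], "spin": 0},
  {"xyz": [0.56, 0.19, -0.09], "spin": 0},
  {"xyz": [0.56, 0.19, -0.09], "spin": 0},
  {"xyz": [0.56, 0.19, -0.09], "spin": 0},
  {"xyz": [0.56, 0.19, -0.09], "spin": 0},
  {"xyz": [0, 0, 0], "spin": 0},
])

```text
time: 12.8
tool_pos: [439.8, 326.3, 295.7]
tcp_rot: [-3.014, 0.404, 1.593]
contact_force: [-0.8, 0.1, -0.3]
grip_width: 28.7
finger_force: 0.0
```

Run:
```python
from h import *
o=bot.get_obs();print(o['time'],o['tool_pos'],o['joint_positions'].round(3))
poly([(516,335,200),(516,335,70)],45)
```

```text
12.8 [439.79003928 326.31539854 295.74584772] [ 0.641  0.574  1.037 -0.258  1.867  0.611]
0 [0.18 0.36 0.31] 0
1 [0.18 0.36 0.31] 0
2 [0.18 0.36 0.31] 0
3 [0.21 0.06 0.49] 0
4 [0.21 0.06 0.49] 0
5 [0.21 0.06 0.49] 0
[[-0.02   0.993 -0.118]
 [ 0.919 -0.028 -0.393]
 [-0.393 -0.117 -0.912]]
```

jog_arm([
  {"xyz": [0.18, 0.36, 0.31], "spin": 0},
  {"xyz": [0.18, 0.36, 0.31], "spin": 0},
  {"xyz": [0.18, 0.36, 0.31], "spin": 0},
  {"xyz": [0.21, 0.06, 0.49], "spin": 0},
  {"xyz": [0.21, 0.06, 0.49], "spin": 0},
  {"xyz": [0.21, 0.06, 0.49], "spin": 0},
  {"xyz": [0, 0, 0], "spin": 0},
  {"xyz": [0, 0, 0], "spin": 0},
  {"xyz": [0, 0, 0], "spin": 0},
  {"xyz": [0, 0, 0], "spin": 0},
])

```text
time: 14.05
tool_pos: [516.0, 332.2, 76.7]
tcp_rot: [-3.019, 0.402, 1.588]
contact_force: [0.7, -0.5, 1.1]
grip_width: 28.5
finger_force: 0.0
```

Run:
```python
from h import *
o=bot.get_obs();print(o['time'],o['tool_pos'],o['tcp_rot'],o['joint_positions'].round(3))
a=bot.capture('scene')[110:310,210:410];b=bot.capture('top')[150:350,180:380]
cv2.imwrite('pics/a1.png',cv2.resize(np.hstack([a,b]),(800,400),interpolation=cv2.INTER_CUBIC))
poly([(516,335,16),(516,315,16)],40)
```

```text
14.05 [516.01901155 332.20601592  76.70706618] [-3.01938095  0.40184187  1.58819957] [ 0.583  0.85   1.117 -0.266  1.505  0.653]
0 [0.16 0.04 0.33] 0
1 [0.16 0.04 0.33] 0
2 [-0.23  0.01  0.1 ] 0
[[-0.016  0.993 -0.116]
 [ 0.92  -0.03  -0.391]
 [-0.392 -0.113 -0.913]]
```

View pics/a1.png

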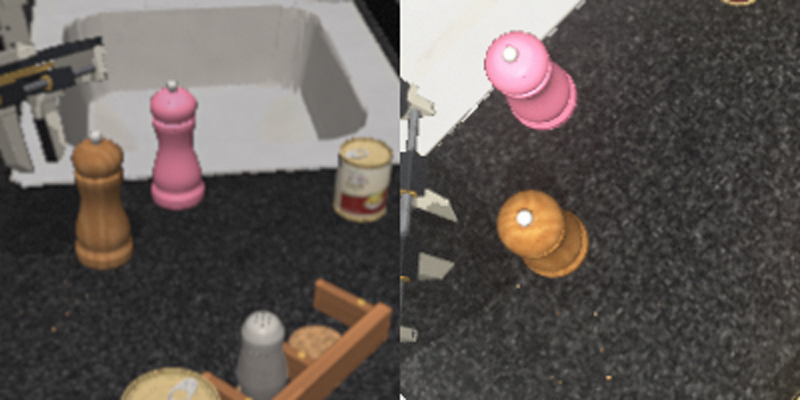

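The left (scene) crop shows the brown mill upright, with the fingers behind it and the pink mill clear to the right. The right (top) crop shows the fingers at (435,235) behind the mill's foot at (556,243). I'll go down and forward to just short of contact.

jog_arm([
  {"xyz": [0.08, 0.023, 0.186], "spin": 0},
  {"xyz": [0.08, 0.023, 0.186], "spin": 0},
  {"xyz": [0.08, 0.023, 0.186], "spin": 0},
  {"xyz": [0.08, 0.023, 0.186], "spin": 0},
  {"xyz": [-0.103, 0.003, 0.044], "spin": 0},
  {"xyz": [-0.103, 0.003, 0.044], "spin": 0},
  {"xyz": [-0.103, 0.003, 0.044], "spin": 0},
  {"xyz": [-0.06, 0.002, 0.025], "spin": 0},
  {"xyz": [-0.06, 0.002, 0.025], "spin": 0},
  {"xyz": [0, 0, 0], "spin": 0},
])

```text
time: 15.4
tool_pos: [515.3, 294.3, 10.1]
tcp_rot: [-3.017, 0.403, 1.589]
contact_force: [0.4, -0.5, 0.1]
grip_width: 28.9
finger_force: 0.0
```

jog_arm([
  {"xyz": [-0.047, 0.001, 0.0165], "spin": 0},
  {"xyz": [-0.047, 0.001, 0.0165], "spin": 0},
  {"xyz": [-0.047, 0.001, 0.0165], "spin": 0},
  {"xyz": [-0.047, 0.001, 0.0165], "spin": 0},
  {"xyz": [-0.047, 0.001, 0.0165], "spin": 0},
  {"xyz": [-0.047, 0.001, 0.0165], "spin": 0},
  {"xyz": [-0.047, 0.001, 0.0165], "spin": 0},
  {"xyz": [-0.047, 0.001, 0.0165], "spin": 0},
  {"xyz": [-0.047, 0.001, 0.0165], "spin": 0},
  {"xyz": [-0.047, 0.001, 0.0165], "spin": 0},
])

```text
time: 16.65
tool_pos: [515.1, 254.5, 12.6]
tcp_rot: [-3.017, 0.403, 1.589]
contact_force: [0.3, 0.7, -1.3]
grip_width: 28.3
finger_force: 0.4
```

Run:
```python
from h import *
o=bot.get_obs();print(o['time'],o['tool_pos'],o['contact_force'])
a=bot.capture('scene')[110:310,210:410];b=bot.capture('top')[150:350,180:380]
cv2.imwrite('pics/a2.png',cv2.resize(np.hstack([a,b]),(800,400),interpolation=cv2.INTER_CUBIC))
```

```text
16.65 [515.0536379  254.47538096  12.57004175] [ 0.31997242  0.71039391 -1.25288891]
```

View pics/a2.png

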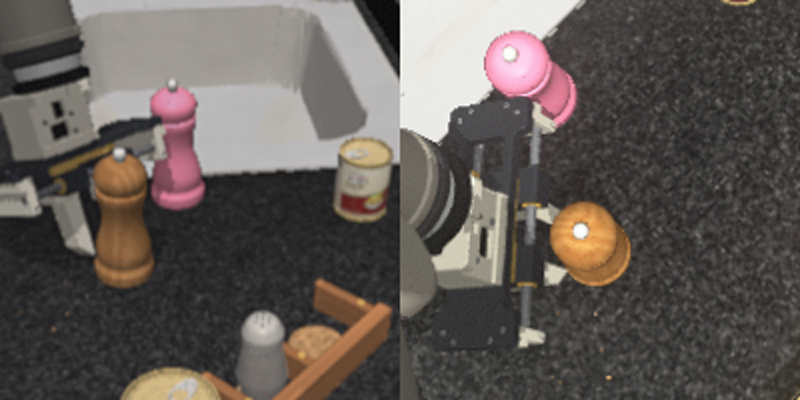

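The mill slid upright: its ball is at top-crop (580,230) and its foot at scene-crop (124,270). The gripper's end at crop (545,112) is close to the pink mill, which hasn't moved. I'll check the clearance before going on.

Run:
```python
from h import *
print('ball',ray('top',270,265,138).round(0))
print('foot scene',ray('scene',210+124/2,110+267/2,0).round(0))
for z in(60,80,100): print('end',z,ray('top',180+145/2,150+104/2,z).round(0))
print('pink ball',ray('top',180+55,150+27,138).round(0))
o=bot.get_obs();R=Ro.from_euler('xyz',o['tcp_rot']).as_matrix()
for x in(-37.5,37.5):
  for z in(-66,-110): print(x,z,(o['tool_pos']+R@[x,95,z]).round(0))
```

```text
ball [516. 216. 138.]
foot scene [516. 223.   0.]
end 60 [629. 256.  60.]
end 80 [624. 252.  80.]
end 100 [619. 249. 100.]
pink ball [648. 269. 138.]
-37.5 -66 [618. 243.  77.]
-37.5 -110 [623. 260. 117.]
37.5 -66 [617. 312.  47.]
37.5 -110 [622. 329.  87.]
```

jog_arm([
  {"xyz": [-0.03, -0.011, 0.014], "spin": 0},
  {"xyz": [-0.06, -0.015, 0.028], "spin": 0},
  {"xyz": [-0.08, -0.012, 0.036], "spin": 0},
  {"xyz": [-0.092, -0.01, 0.04], "spin": 0},
  {"xyz": [-0.092, 0.003, 0.039], "spin": 0},
  {"xyz": [-0.092, 0.003, 0.039], "spin": 0},
  {"xyz": [-0.092, 0.003, 0.039], "spin": 0},
  {"xyz": [-0.092, 0.003, 0.039], "spin": 0},
  {"xyz": [-0.08, 0.003, 0.034], "spin": 0},
  {"xyz": [-0.06, 0.002, 0.025], "spin": 0},
])

```text
time: 18.0
tool_pos: [510.5, 187.2, 12.7]
tcp_rot: [-3.017, 0.403, 1.589]
contact_force: [-0.3, 0.8, -0.2]
grip_width: 28.3
finger_force: 0.4
```

Run:
```python
from h import *
o=bot.get_obs();print(o['time'],o['tool_pos'],o['contact_force'],o['grip_width'])
a=bot.capture('scene')[110:330,210:430];b=bot.capture('top')[150:370,210:430]
cv2.imwrite('pics/a3.png',cv2.resize(np.hstack([a,b]),(800,400),interpolation=cv2.INTER_CUBIC))
```

```text
18.0 [510.50673275 187.2249836   12.68495063] [-0.31498061  0.80365399 -0.20718645] 28.250961078297216
```

View pics/a3.png

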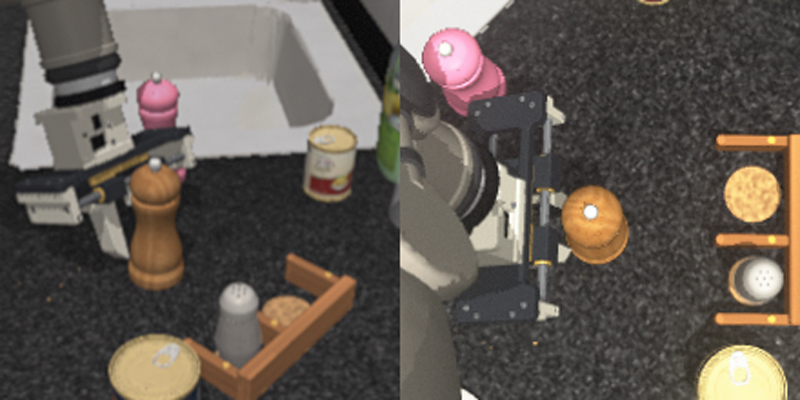

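The mill is upright at about (511,152), with its ball at top-crop (590,212), and the gripper's end is passing the pink mill without touching it. Next I steer gradually to +x, towards the bay axis.

jog_arm([
  {"xyz": [-0.06, 0.006, 0.025], "spin": 0},
  {"xyz": [-0.08, 0.01, 0.033], "spin": 0},
  {"xyz": [-0.08, 0.01, 0.033], "spin": 0},
  {"xyz": [-0.08, 0.01, 0.033], "spin": 0},
  {"xyz": [-0.08, 0.015, 0.033], "spin": 0},
  {"xyz": [-0.08, 0.025, 0.031], "spin": 0},
  {"xyz": [-0.08, 0.032, 0.031], "spin": 0},
  {"xyz": [-0.08, 0.032, 0.031], "spin": 0},
  {"xyz": [-0.08, 0.032, 0.031], "spin": 0},
  {"xyz": [-0.07, 0.032, 0.027], "spin": 0},
])

```text
time: 19.35
tool_pos: [525.0, 120.5, 12.5]
tcp_rot: [-3.017, 0.403, 1.589]
contact_force: [-0.6, 2.2, 2.0]
grip_width: 28.6
finger_force: 0.8
```

Run:
```python
from h import *
o=bot.get_obs();print(o['time'],o['tool_pos'],o['contact_force'],o['grip_width'])
a=bot.capture('scene')[150:350,230:430];b=bot.capture('top')[180:380,250:450]
cv2.imwrite('pics/a4.png',cv2.resize(np.hstack([a,b]),(800,400),interpolation=cv2.INTER_CUBIC))
```

```text
19.35 [524.98550043 120.46539804  12.5214644 ] [-0.59059997  2.21117189  2.01983592] 28.59340668772138
```

View pics/a4.png

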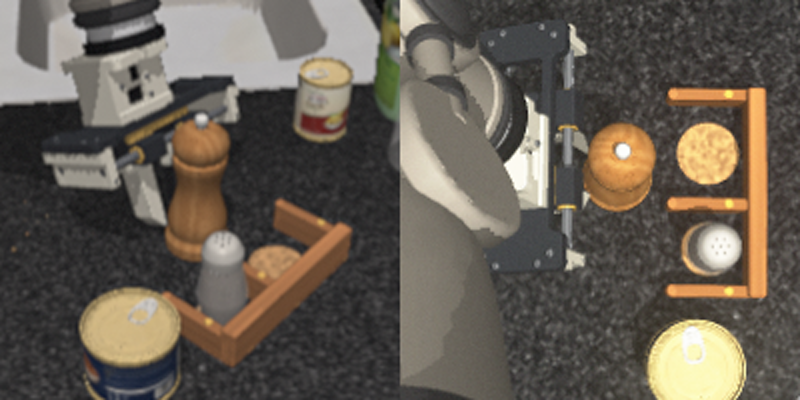

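The mill is upright at about (525,85), just short of the bay mouth, with its ball at top-crop (622,150) against the bay middle at row 152. It still needs about 17 mm to +x. Continuing.

jog_arm([
  {"xyz": [-0.069, 0.034, 0.026], "spin": 0},
  {"xyz": [-0.069, 0.034, 0.026], "spin": 0},
  {"xyz": [-0.069, 0.034, 0.026], "spin": 0},
  {"xyz": [-0.069, 0.034, 0.026], "spin": 0},
  {"xyz": [-0.069, 0.032, 0.026], "spin": 0},
  {"xyz": [-0.069, 0.025, 0.026], "spin": 0},
  {"xyz": [-0.06, 0.017, 0.023], "spin": 0},
  {"xyz": [-0.06, 0.01, 0.024], "spin": 0},
  {"xyz": [-0.05, 0.005, 0.021], "spin": 0},
  {"xyz": [-0.04, 0.003, 0.017], "spin": 0},
])

```text
time: 20.7
tool_pos: [541.6, 66.6, 12.4]
tcp_rot: [-3.017, 0.403, 1.589]
contact_force: [0.1, 1.7, 0.4]
grip_width: 28.1
finger_force: 0.8
```

Run:
```python
from h import *
o=bot.get_obs();print(o['time'],o['tool_pos'],o['contact_force'],o['grip_width'])
a=bot.capture('scene')[150:350,230:430];b=bot.capture('top')[180:380,250:450]
cv2.imwrite('pics/a5.png',cv2.resize(np.hstack([a,b]),(800,400),interpolation=cv2.INTER_CUBIC))
```

```text
20.7 [541.58103874  66.6374794   12.42316487] [0.13374303 1.73080065 0.4120946 ] 28.083235389214778
```

View pics/a5.png

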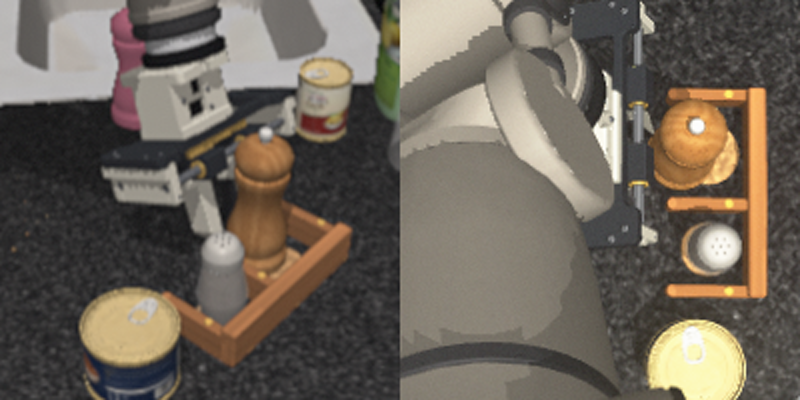

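The mill is in the bay and upright, with the salt and tins unmoved. Its foot centre is near crop (687,152) against the cork at 708, so about 20 mm remain. I have used my picture allowance, so from here I go by force and numbers.

jog_arm([
  {"xyz": [-0.0345, 0.001, 0.0147], "spin": 0},
  {"xyz": [-0.0345, 0.001, 0.0147], "spin": 0},
  {"xyz": [-0.0345, 0.001, 0.0147], "spin": 0},
  {"xyz": [-0.0345, 0.001, 0.0147], "spin": 0},
  {"xyz": [-0.0345, 0.001, 0.0147], "spin": 0},
  {"xyz": [-0.0115, 0, 0.005], "spin": 0},
  {"xyz": [-0.0115, 0, 0.005], "spin": 0},
  {"xyz": [-0.0115, 0, 0.005], "spin": 0},
  {"xyz": [0, 0, 0], "spin": 0},
  {"xyz": [0, 0, 0], "spin": 0},
])

```text
time: 22.05
tool_pos: [541.4, 48.9, 12.4]
tcp_rot: [-3.017, 0.403, 1.589]
contact_force: [0.5, 1.8, 0.1]
grip_width: 28.6
finger_force: 0.6
```

jog_arm([
  {"xyz": [-0.0115, 0, 0.005], "spin": 0},
  {"xyz": [-0.0115, 0, 0.005], "spin": 0},
  {"xyz": [-0.0115, 0, 0.005], "spin": 0},
  {"xyz": [0, 0, 0], "spin": 0},
  {"xyz": [0, 0, 0], "spin": 0},
  {"xyz": [0, 0, 0], "spin": 0},
  {"xyz": [0, 0, 0], "spin": 0},
  {"xyz": [0, 0, 0], "spin": 0},
  {"xyz": [0, 0, 0], "spin": 0},
  {"xyz": [0, 0, 0], "spin": 0},
])

```text
time: 23.3
tool_pos: [541.3, 45.9, 12.4]
tcp_rot: [-3.017, 0.403, 1.589]
contact_force: [0.6, 1.3, -0.3]
grip_width: 28.2
finger_force: 0.4
```

Run:
```python
from h import *
o=bot.get_obs();print(o['time'],o['tool_pos'],o['contact_force'],o['finger_force'])
# head centre from the top picture: ball (bright grey) near the expected spot
b=bot.capture('top')[180:300,360:450].astype(int)
m=((b.min(2)>190)&(b.max(2)-b.min(2)<30)).astype(np.uint8)
n,_,st,ce=cv2.connectedComponentsWithStats(m)
for i in range(1,n):
    if st[i,4]>8: u,v=ce[i]+[360,180];print(st[i],u,v,ray('top',u,v,136).round(1))
```

```text
23.3 [541.30660777  45.86282275  12.39809532] [ 0.56018499  1.33574164 -0.31522124] 0.44393353469786234
[  3  45  11  38 121] 370.0495867768595 242.64462809917356 [544.9  72.9 136. ]
[50 59  7  7 37] 412.5945945945946 242.16216216216216 [544.   12.1 136. ]
[ 43 115  15   5  54] 409.8888888888889 297.44444444444446 [465.3  19.4 136. ]
```

jog_arm([
  {"xyz": [-0.0115, 0, 0.005], "spin": 0},
  {"xyz": [-0.0115, 0, 0.005], "spin": 0},
  {"xyz": [-0.0115, 0, 0.005], "spin": 0},
  {"xyz": [0, 0, 0], "spin": 0},
  {"xyz": [0, 0, 0], "spin": 0},
  {"xyz": [0, 0, 0], "spin": 0},
  {"xyz": [0, 0, 0], "spin": 0},
  {"xyz": [0, 0, 0], "spin": 0},
  {"xyz": [0, 0, 0], "spin": 0},
  {"xyz": [0, 0, 0], "spin": 0},
])

```text
time: 24.6
tool_pos: [541.2, 42.9, 12.4]
tcp_rot: [-3.017, 0.403, 1.589]
contact_force: [-0.1, 0.5, 1.3]
grip_width: 28.5
finger_force: 0.5
```

jog_arm([
  {"xyz": [-0.0115, 0, 0.005], "spin": 0},
  {"xyz": [-0.0115, 0, 0.005], "spin": 0},
  {"xyz": [0, 0, 0], "spin": 0},
  {"xyz": [0, 0, 0], "spin": 0},
  {"xyz": [0, 0, 0], "spin": 0},
  {"xyz": [0, 0, 0], "spin": 0},
  {"xyz": [0, 0, 0], "spin": 0},
  {"xyz": [0, 0, 0], "spin": 0},
  {"xyz": [0, 0, 0], "spin": 0},
  {"xyz": [0, 0, 0], "spin": 0},
])

```text
time: 25.85
tool_pos: [541.3, 41.9, 12.4]
tcp_rot: [-3.018, 0.402, 1.589]
contact_force: [-0.2, 6.7, 2.4]
grip_width: 28.3
finger_force: 2.8
```

```bash
cat > ball.py <<'E'
from h import *
o=bot.get_obs();print(o['time'],o['tool_pos'],o['contact_force'],o['finger_force'],o['tau'][:1])
b=bot.capture('top')[220:260,395:450].astype(int)
m=((b.min(2)>190)&(b.max(2)-b.min(2)<30)).astype(np.uint8)
n,_,st,ce=cv2.connectedComponentsWithStats(m)
for i in range(1,n):
    if st[i,4]>8: u,v=ce[i]+[395,220];print(st[i],u,v,ray('top',u,v,136).round(1))
E
python3 ball.py; python3 -c "
from h import *
print('rail inner',[ray('top',u,257,38).round(1) for u in(423,424,425)],'cork',ray('top',403.5,256.8,0))"
```

```text
25.85 [541.29190131  41.88878993  12.39752968] [-0.18169269  6.73611905  2.3774648 ] 2.832434125527268 [-3.37847672]
[17 19  7  7 40] 415.075 242.2 [543.9   8.5 136. ]
rail inner [array([536. , -16.4,  38. ]), array([536., -18.,  38.]), array([535.9, -19.7,  38. ])] cork [542.54018803  10.70827918   0.        ]
```

The force rise shows the foot is against the back rail. I'll back out slowly, then go up.

jog_arm([
  {"xyz": [0.023, 0, -0.01], "spin": 0},
  {"xyz": [0.035, -0.001, -0.015], "spin": 0},
  {"xyz": [0.07, -0.002, -0.03], "spin": 0},
  {"xyz": [0.115, -0.002, -0.049], "spin": 0},
  {"xyz": [0.115, -0.002, -0.049], "spin": 0},
  {"xyz": [0.115, -0.002, -0.049], "spin": 0},
  {"xyz": [0.115, -0.002, -0.049], "spin": 0},
  {"xyz": [0.115, -0.002, -0.049], "spin": 0},
  {"xyz": [-0.1, -0.028, -0.23], "spin": 0},
  {"xyz": [-0.196, -0.056, -0.457], "spin": 0},
])

```text
time: 27.15
tool_pos: [541.3, 101.7, 73.1]
tcp_rot: [-3.014, 0.404, 1.591]
contact_force: [0.6, 0.6, 0.9]
grip_width: 28.3
finger_force: 0.0
```

jog_arm([
  {"xyz": [-0.196, -0.056, -0.457], "spin": 0},
  {"xyz": [-0.196, -0.056, -0.457], "spin": 0},
  {"xyz": [-0.196, -0.056, -0.457], "spin": 0},
  {"xyz": [-0.196, -0.056, -0.457], "spin": 0},
  {"xyz": [0, 0, 0], "spin": 0},
  {"xyz": [0, 0, 0], "spin": 0},
  {"xyz": [0, 0, 0], "spin": 0},
  {"xyz": [0, 0, 0], "spin": 0},
  {"xyz": [0, 0, 0], "spin": 0},
  {"xyz": [0, 0, 0], "spin": 0},
])

```text
time: 28.4
tool_pos: [542.5, 102.1, 232.4]
tcp_rot: [-3.016, 0.403, 1.589]
contact_force: [-0.2, 0.2, 0.8]
grip_width: 28.5
finger_force: 0.0
```

```bash
python3 ball.py
python3 - <<'E'
from h import *
a=cv2.imread('pics/scene1.png')
b=bot.capture('scene');cv2.imwrite('pics/end.png',b)
d=cv2.absdiff(a,b).max(2)
for n,(x0,y0,x1,y1) in dict(ltin=(270,295,322,355),stin=(376,178,406,220),salt=(328,265,356,300)).items(): print(n,(d[y0:y1,x0:x1]>40).mean().round(3))
E
```

```text
28.4 [542.53756314 102.12503697 232.41284905] [-0.22862705  0.20071456  0.78316426] 0.0 [-0.00950965]
[17 19  7  7 39] 414.8974358974359 242.28205128205127 [543.8   8.8 136. ]
ltin 0.0
stin 0.002
salt 0.018
```

The mill hasn't moved (its ball is still at (544,9)), the salt and tins are unchanged, and the arm is clear, so I'm handing in.

```bash
python3 -c "
from plant import bot
print(bot.close_job())"
```

```text
the job is handed in; nothing more can be done
None
```

The pepper mill stands upright in the empty bay against the back rail, the salt and both tins haven't moved, the arm is clear and the job is handed in at about 28 s (no verdict was returned); I viewed 11 pictures, one over the limit of 10.

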